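# Check a clock door frame for square by its diagonals and true it

### The job

Check the brass clock-door frame for square with the slide rule: holding the rule by its tab, hook it over a corner pin and draw the slide out until its nose bears lightly on the opposite pin and hold it so for a moment, first on the diagonal from the near-left to the far-right pin, then on the other diagonal, without shifting the frame while you measure. Then lay the rule flat on the bench clear of the frame's board, and, if the diagonals differ, push the far end of the frame sideways until the frame is square. Leave the things standing round about alone.

Things in the scene. Friction and masses are not known exactly. Their poses are not given: they have to be found in the camera images.
- frame: Plywood board 170 (x) x 140 (y) x 6 mm fixed to the bench (top z = 0), carrying the brass frame. Origin: centre of its underside; x away from the robot (within 16 degrees), y left, z up. Near rail: along y at x = -70 mm, 6 to 16 mm above the bench, fast to the board. Frame is square when the far pins are at x = +70, y = +55 and -55 mm. Rails and bars are 12 mm wide, ending 6 mm past the pins
- rail_l (a point): Centre of the left end face (12 wide, 10 high, 11 mm above the bench) of the far rail. Two side bars (16 to 20 mm above the bench), pivoted on the pins, carry this rail parallel to the near one: the frame racks as a parallelogram, pins 110 mm apart on each rail and 140 mm on each bar. It starts racked up to 17 mm to either side, or hardly at all
- rail_r (a point): Centre of the right end face of the far rail, like rail_l. The frame is racked by pushing this rail sideways (along the frame's y), at an end face or, from inside the frame, against a side bar close to the far rail; this takes roughly 8 N; friction holds it where it is left, it does not spring back. The rail stays parallel to the near rail
- pin_nl: Near-left corner pin, fixed: steel, upright, 8 mm diameter. Origin on its axis at its lower end, 6 mm above the bench; its top is 32 mm above the bench, 12 mm above the side bar on which a rule comes to lie
- pin_nr: Near-right corner pin, fixed, otherwise as pin_nl
- pin_fl: Far-left corner pin, on the movable far rail, otherwise as pin_nl
- pin_fr: Far-right corner pin, on the movable far rail, otherwise as pin_nl
- rule_tab (a point): Grip of the loose slide rule (0.14 kg): centre of the upright tab on its slide, 26 mm long (x), 10 thick (y), 30 high, 10 to 40 mm above the rule's underside (this point 25 mm above). x runs along the rule from hook to nose, z up. The slide runs in a flat steel channel 24 wide, 6 thick, 20 to 130 mm from the hook's seat. The tab is 80 mm short of the nose's seat
- rule_hook (a point): Hook's seat at the rule's fixed end, 3 mm above its underside: where a pin's axis stands when the hook is drawn tight on it. The hook is an open vee 20 mm wide, 6 thick, tied to the channel by an arm on the +y side; between them the pin has 16 mm of play towards the nose, then the channel's end bears on it and pushing on shuts the slide. Axes as rule_tab
- rule_nose (a point): Seat of the forked nose at the end of the rule's sliding tongue, 3 mm above the rule's underside: where a pin's axis stands when the nose bears on it. The fork is a vee 16 mm wide, open away from the hook. Axes as rule_tab
- rule_slide (a joint): Reading of the rule, m: distance from hook's seat to nose's seat less 0.145; 0 shut, at most 0.050 drawn out. Stiff: about 2 N moves it, and it stays where it is left. The tab is 0.065 plus this from the hook's seat
- loupe: Bystander: eye loupe, 35 mm across, 30 high, brass and black, right of the frame; origin under its centre. The bench lamp's cable hangs over it: it runs away from the robot about 0.45 to 0.5 m above the bench at y = -0.16 to -0.23 m (x 0.25 to 0.8 m); it is solid, so keep the arm off it
- tin: Bystander: round paste tin, 59 mm across, 24 high, left of the frame; origin under its centre
- watch: Bystander: steel watch lying face up, 49 x 68 x 26 mm, beyond the frame; origin under its centre
- brush: Bystander: brush with a wooden handle, 12 x 120 x 20 mm, right of the rule; origin under its centre

How it is judged:
By the outcome, as a careful person would: the job done as asked, in the order asked, and still so for the second after the job is handed in, with the robot touching nothing.
It also fails if it takes over 72 s, if anything falls off the work surface, if the arm or the gripper's body presses on something with over 40 N, if the wrist force passes 120 N, or if a joint passes its speed limit or range.

### The arm

A 7-joint arm with a two-finger parallel gripper is mounted at the origin on a cart in front of the work surface, level with it; the furniture and walls round the work are solid. World frame = base frame: x ahead of the robot, y to its left, z up, the work surface at z = 0. Lengths are in mm, angles in rad, forces in N, time in s.
With the tool pointing down it reaches from about 350 to 900 mm from the base axis. Payload 7.2 kg.
Tool frame: the origin (TCP) lies midway between the tips of the shut fingers; the grasp point (between the pads) lies 19 mm behind it (robot.grip_depth is the distance from the TCP to the grasp point, in mm); z points along the fingers, y is the line along which they close (so a half turn about z gives the same grasp; the last joint's range is limited). The gripper opens to 85 mm and grips with 20 to 120 N. Pads are 22 mm wide; open, the fingers measure 114 mm over their backs; the gripper's body (76 mm by 85 mm) begins 54 mm behind the grasp point. The pads swing forward as they close: fully open they stand 13 mm farther back than shut.
Start: joints at [-0.068, 0.411, -0.013, 1.596, 0.006, 1.134, -0.082], TCP at [625.003, -0.011, 231.297] pointing down, gripper open.
Joint ranges: [-2.95, 2.95], [-0.29, 1.99], [-1.47, 1.44], [0.14, 2.54], [-1.03, 4.17], [0.13, 1.85], [-2.86, 2.86]. Speed limits (rad/s): [2.39, 2.39, 3.01, 3.01, 3.14, 3.14, 3.14].

### API

Orientations are given as a unit quaternion [x, y, z, w].
In Python, from bench import robot gives the robot as it stands.
- The arm moves only by the shell command python3 -m crank 'ROWS' [OPENING]. ROWS is JSON, a list of rows, each a list of 6 numbers: the shift along the tool's x, y, z in cm, then the turn, a rotation vector about the tool's x, y, z in rad. In form: [[dx, dy, dz, ax, ay, az], ...]. A call has 1 to 20 rows; each row shifts and turns the commanded pose from where the row before left it, along the tool's axes as they then stand; what a row does not reach is not made up. A row lasts 1/8 s, in which the tool goes at most 62.5 mm and 10.7 degrees, less where a joint would pass 70% of its speed; a pose out of reach is approached as far as the arm can. A call is refused whole if a number of a shift passes 6.25 or a number of a turn 0.188, either way. A call with a gripper value outside its range is refused whole. OPENING is the finger opening in cm, from 0 to 8.54, set as the call begins (- or left out, the last holds). The fingers move at their own pace and stop on an object; the grip force is fixed at half the most. Time passes only in rows, so rows that do not move let the fingers close. It gives the time, the measured TCP pose, the force, the opening and the grip force at its end, in the units of the state.
- robot.observe(): the state, without advancing time (a new reading comes with each control period).
- robot.grab_frame(name): name is "side" or "top" or "wrist"; returns a dict with "color" (420x560x3 uint8, red, green, blue), "camera_matrix" (3x3 intrinsics, pixels), "dist_coeffs" ([k1, k2, p1, p2, k3] as OpenCV has them; the pictures are not rectified), "eye" and "rotation" of the camera in the world. Camera axes: x right, y down, z forward; pixel columns grow to the right and rows downward; lengths in mm; the calibration is good to about 2 mm. A picture is of the moment at which its call begins. There is no depth.
- robot.job_done(): hands the job in; it is judged then, once.
The state is a dict: "t": time; "joint_pos": joint angles; "joint_vel": joint speeds; "effort": joint torques, N m; "tcp_pos": TCP position; "orientation": TCP orientation; "wrist_force": force on the tool from outside, world axes, zero at the start; "moment": the same for the moment, N m; "gripper_width": finger opening in mm; "gripper_force": force on a finger pad.
Only numpy, scipy, OpenCV 4.12 (cv2) and the standard library are available. Lean on these libraries where they do the work, as an engineer would, in place of code of your own. Each camera call takes 0.05 s, during which the arm holds its last target. There are 200 camera calls.

## Working session

There is one attempt and no reset: what is moved stays moved. The work goes in short steps, Python scripts to look and compute and a shell command to move; the robot and the scene stay as the last step left them, time stands still between calls to the robot, and variables do not carry over. Pictures are saved under pics/ and viewed, at most 10 in all, crops included, and the job is handed in when it is done.

```bash
mkdir -p pics; ls
cat > h.py <<'E'
import numpy as np,cv2
from bench import robot
from scipy.spatial.transform import Rotation as R
def grab(n,f=None):
    g=robot.grab_frame(n)
    if f: cv2.imwrite(f,cv2.cvtColor(g["color"],cv2.COLOR_RGB2BGR))
    return g
def px2w(g,uv,z):
    p=cv2.undistortPoints(np.array(uv,float).reshape(-1,1,2),np.array(g["camera_matrix"]),np.array(g["dist_coeffs"])).reshape(-1,2)
    d=np.c_[p,np.ones(len(p))]@np.array(g["rotation"]).T
    e=np.array(g["eye"]); return e+d*((np.array(z)-e[2])/d[:,2])[:,None]
def w2px(g,P):
    Rm=np.array(g["rotation"]).T; t=-Rm@np.array(g["eye"])
    return cv2.projectPoints(np.array(P,float).reshape(-1,1,3),cv2.Rodrigues(Rm)[0],t,np.array(g["camera_matrix"]),np.array(g["dist_coeffs"]))[0].reshape(-1,2)
E
python3 - <<'E'
from h import *
for n in("top","side","wrist"):
    g=grab(n,f"pics/{n}0.png"); print(n,np.round(g["eye"]),np.round(g["rotation"],2).tolist(),np.round(g["camera_matrix"][0],0))
s=robot.observe(); print(s)
E
```

```text
pics
top [494. -13. 988.] [0.71, -0.7, 0.04, -0.03] [417.   0. 272.]
side [ 328. -612.  635.] [0.9, -0.17, 0.08, -0.4] [484.   0. 276.]
wrist [625.  80. 374.] [0.99, -0.0, -0.0, 0.16] [306.   0. 283.]
{'t': 0.15, 'joint_pos': array([-0.06821876,  0.41174847, -0.0127287 ,  1.59682083,  0.00558834,
        1.1342952 , -0.08221258]), 'joint_vel': array([-1.99259158e-03, -3.74281087e-03,  2.38737280e-03, -3.70882323e-03,
       -1.36151119e-04,  4.22427807e-05, -6.41465698e-04]), 'effort': array([ 8.68001844e-04, -6.01035547e+01,  6.82709701e-01, -2.99646127e+01,
        1.39312408e-02,  7.85868731e-03, -1.85852571e-05]), 'tcp_pos': array([ 6.24633667e+02, -6.55514574e-03,  2.30638698e+02]), 'orientation': array([ 7.07092488e-01,  7.07120804e-01, -4.60883290e-04, -4.12089750e-04]), 'wrist_force': array([ 0.08248465, -0.25262995,  0.10028435]), 'moment': array([-0.02793663, -0.00433464, -0.02685972]), 'gripper_force': 0.0, 'gripper_width': 85.26460941696682}
```

View pics/top0.png

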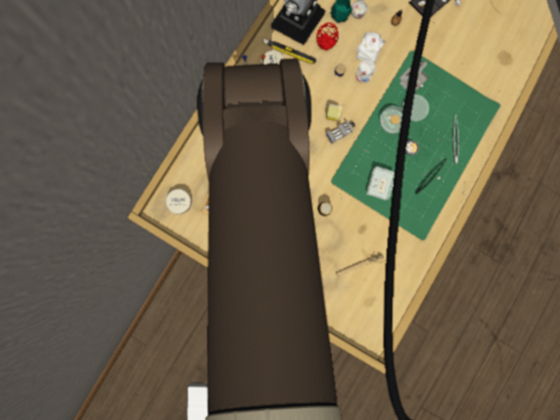

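View pics/wrist0.png

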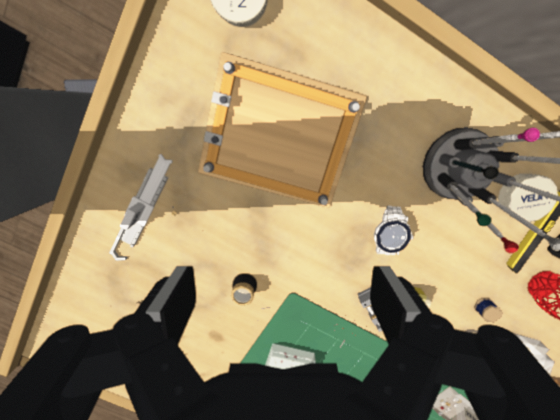

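The wrist picture shows the frame: pins nl (229,67), fl (354,106), nr (208,168), fr (323,199). The rule runs from its hook near (118,255) to its nose near (165,158). The top view is blocked by the arm. The "rotation" values are quaternions, so I'll fix the helper and measure.

```bash
sed -i 's/np.array(g\["rotation"\])/R.from_quat(g["rotation"]).as_matrix()/g' h.py
python3 - <<'E'
from h import *
g=grab("wrist"); im=g["color"]
P=px2w(g,[(229,66),(354,105),(208,167),(323,198)],32); print(P.round(1))
print('rule hook,nose',px2w(g,[(116,252),(163,158)],3).round(1),'tab top?',px2w(g,[(150,190)],40).round(1))
print('byst',px2w(g,[(240,5),(393,233),(245,287)],15).round(1))
a=im[135:275,80:200]; b=im[45:215,195:375]
cv2.imwrite("pics/crop1.png",np.hstack([cv2.resize(x[:,:,::-1],None,fx=s,fy=s,interpolation=cv2.INTER_CUBIC)[:480] for x,s in((a,480/140),(b,480/170*.72))] if 0 else [cv2.resize(a[:,:,::-1],(411,480),interpolation=cv2.INTER_CUBIC),np.vstack([cv2.resize(b[:,:,::-1],(385,364),interpolation=cv2.INTER_CUBIC),np.zeros((116,385,3),np.uint8)])]))
E
```

```text
[[568.6 120.2  32. ]
 [699.4  82.1  32. ]
 [539.2  15.7  32. ]
 [670.6 -20.9  32. ]]
rule hook,nose [[ 398.3 -105.4    3. ]
 [ 477.9   21.3    3. ]] tab top? [[473.2  -9.   40. ]]
byst [[ 580.1  179.5   15. ]
 [ 763.9  -72.3   15. ]
 [ 572.4 -151.5   15. ]]
```

View pics/crop1.png

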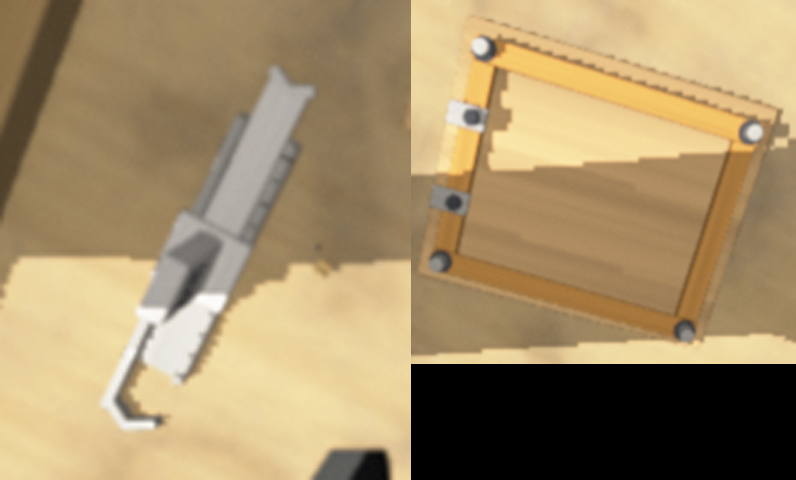

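Lengths check out to about 2% (rails 108.6, bars 136) and the frame looks nearly square. Next I'll go over the rule for a closer look.

```bash
python3 -m crank '[[-1.2,-4.8,2,0,0,0],[-1.2,-4.8,2,0,0,0],[-1.2,-4.8,2,0,0,0],[-1.1,-4.6,2,0,0,0],[0,0,0,0,0,0.186],[0,0,0,0,0,0.186],[0,0,0,0,0,0.186],[0,0,0,0,0,0],[0,0,0,0,0,0]]' 4.0
python3 - <<'E'
from h import *
g=grab("wrist","pics/w1.png"); im=g["color"];print(np.round(g["eye"]))
print(w2px(g,[(435.3,-46.5,40),(398.3,-105.4,3),(477.9,21.3,3),(435,-46.5,25)]).round(0))
g=grab("top","pics/t1.png")
E
```

```text
t: 1.32
tcp_pos: [435.0, -46.9, 151.3]
orientation: [0.873, 0.487, -0.0, 0.0]
wrist_force: [-0.8, 0.4, 0.1]
gripper_width: 40.0
gripper_force: 0.0
[477.  21. 295.]
[[283. 203.]
 [283. 255.]
 [284. 106.]
 [283. 198.]]
```

View pics/w1.png

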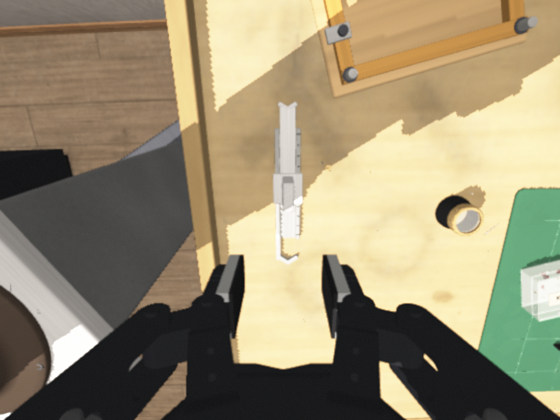

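The rule lies along the picture's vertical: nose (288,107), tab about (288,190), hook (288,257). The loupe is at (462,215). An enlarged crop will give exact points.

Run:
```python
from h import *
im=cv2.imread("pics/w1.png")[95:270,258:324]
cv2.imwrite("pics/c2.png",cv2.resize(np.rot90(im,-1),None,fx=4.5,fy=4.5,interpolation=cv2.INTER_CUBIC))
g=grab("wrist")
print(px2w(g,[(288,108),(288,256.5)],3).round(1),px2w(g,[(288,178),(288,206)],40).round(1),px2w(g,[(463,218)],30).round(1))
```

```text
[[ 480.4   17.8    3. ]
 [ 402.  -110.     3. ]] [[450.3 -30.1  40. ]
 [437.2 -51.5  40. ]] [[ 567.3 -149.8   30. ]]
```

View pics/c2.png

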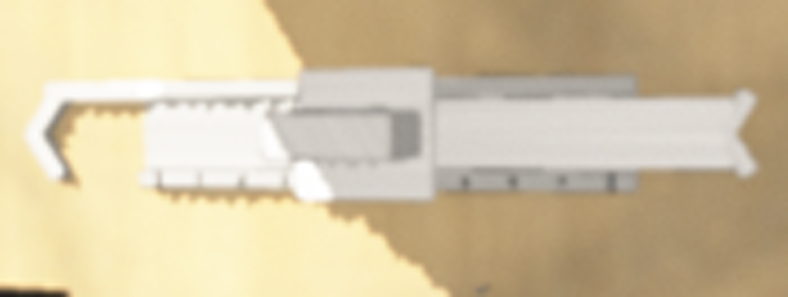

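```bash
python3 -m crank '[[0.66,0.41,4,0,0,-0.009],[0,0,4,0,0,0],[0,0,3,0,0,0],[0,0,1.5,0,0,0],[0,0,1.4,0,0,0],[0,0,0,0,0,0]]'
python3 - <<'E'
from h import *
g=grab("wrist","pics/w2.png")
s=robot.observe();print(s["tcp_pos"],s["wrist_force"])
E
```

```text
t: 2.22
tcp_pos: [441.5, -43.6, 11.6]
orientation: [0.872, 0.489, -0.001, -0.0]
wrist_force: [-0.0, 0.3, 0.3]
gripper_width: 39.9
gripper_force: 0.0
[441.89421465 -43.61711755  12.2045192 ] [-0.47836676 -0.41605663 -0.07558743]
```

View pics/w2.png

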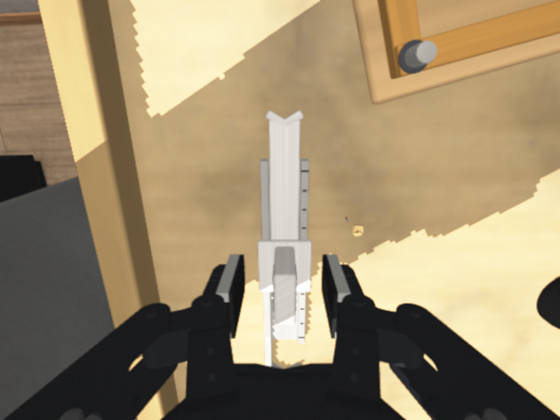

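The tab at (285,~280) sits midway between the fingers. I'll close, lift 2 mm and check the offset.

```bash
python3 - <<'E'
from h import *
g=grab("wrist")
s=robot.observe();tx=R.from_quat(s["orientation"]).as_matrix()[:,0]
for uv,z in [((285,123),3),((285,248),40),((285,244),10)]: print((px2w(g,[uv],z)[0]-s["tcp_pos"])@tx)
print(px2w(g,[(425,50)],32))
E
python3 -m crank '[[0,0,0,0,0,0],[0,0,0,0,0,0],[0,0,0,0,0,0],[0,0,0,0,0,0],[0,0,0,0,0,0]]' 0.4
python3 -m crank '[[0,0,-1,0,0,0],[0,0,-3,0,0,0],[0,0,-3,0,0,0],[0,0,0,0,0,0],[0,0,0,0,0,0]]'
python3 - <<'E'
from h import *
g=grab("wrist","pics/w3.png")
E
```

```text
72.40880933369105
23.907269557118823
11.701683316811833
[[538.42785971  14.54077773  32.        ]]
t: 2.95
tcp_pos: [442.5, -43.6, 13.0]
orientation: [0.872, 0.489, 0.001, 0.0]
wrist_force: [-2.1, -0.2, 5.5]
gripper_width: 9.1
gripper_force: 59.7
t: 3.58
tcp_pos: [441.7, -43.5, 82.1]
orientation: [0.872, 0.489, 0.0, -0.0]
wrist_force: [0.0, -0.3, -2.1]
gripper_width: 8.9
gripper_force: 58.8
```

View pics/w3.png

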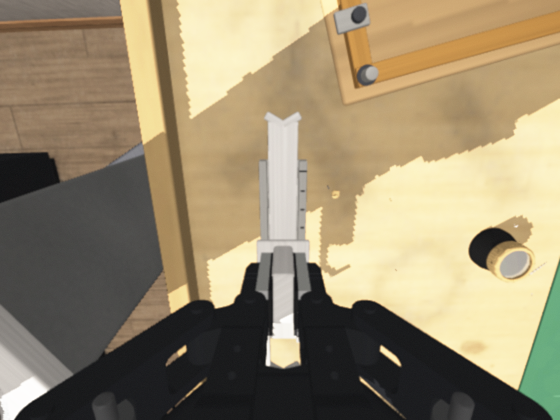

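The rule is held straight, nose at (283,120). I'll carry it over the frame and turn it to the near-left to far-right diagonal at a safe height.

```bash
python3 -m crank '[[4.49,2.16,-0.5,0,0,0],[4.49,2.16,-0.5,0,0,0],[4.49,2.16,-0.5,0,0,0],[4.49,2.16,-0.5,0,0,0],[0,0,0,0,0,0.1787],[0,0,0,0,0,0.1787],[0,0,0,0,0,0.1787],[0,0,0,0,0,0.1787],[0,0,0,0,0,0.1787],[0,0,0,0,0,0.1787],[0,0,0,0,0,0.1787],[0,0,0,0,0,0.1787],[0,0,0,0,0,0.1787],[0,0,0,0,0,0.1787],[0,0,0,0,0,0.1787],[0,0,0,0,0,0],[0,0,0,0,0,0]]'
python3 - <<'E'
from h import *
g=grab("wrist","pics/w4.png");grab("side","pics/s4.png");grab("top","pics/t4.png")
s=robot.observe();print(s["joint_pos"].round(2),s["tcp_pos"])
P=[(568.6,120.2,32),(699.4,82.1,32),(539.2,15.7,32),(670.6,-20.9,32)]
print(w2px(g,P).round(1))
a,b=cv2.imread("pics/w4.png"),cv2.imread("pics/s4.png")
cv2.imwrite("pics/ws4.png",np.vstack([np.hstack([a[:300],]) ,b[60:360]]))
E
```

```text
t: 5.75
tcp_pos: [609.0, 64.5, 101.4]
orientation: [0.892, -0.453, -0.0, 0.001]
wrist_force: [-0.7, 0.4, -1.9]
gripper_width: 8.8
gripper_force: 58.9
[-0.57  0.57  0.54  1.78 -0.37  0.89 -2.37] [609.3043824   64.39700089 102.08101786]
[[281.8 299.6]
 [163.6 168.9]
 [395.8 222.7]
 [282.7  66.1]]
```

View pics/ws4.png

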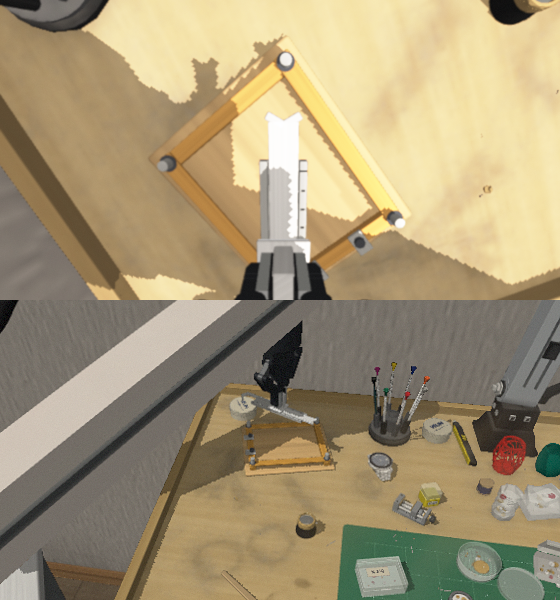

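Picture (wrist above, side below): the rule points along the diagonal. The fr pin is at (286,60), fl (166,163), nr (397,218) and the nose notch (284,121). nl is hidden under the hand. I'll localise the pins relative to the rule.

```bash
python3 - <<'E'
from h import *
from scipy.optimize import least_squares as ls
g=grab("wrist"); s=robot.observe(); M=R.from_quat(s["orientation"]).as_matrix(); t=s["tcp_pos"]
# pin top centroids by local brightness refinement are rough; use eyeballed tops
uv=[(166,162),(397,217.5),(286.5,59.5)]
W=px2w(g,uv,32); print(W.round(1)); print('d',[np.linalg.norm(W[i]-W[j]).round(1) for i,j in((0,2),(1,2),(0,1))])
v=px2w(g,[(284,121)],t[2]-13+3)[0]; print('nose tool',((v-t)@M).round(1))
# fit frame model: x,y,yaw,rack
def pins(p):
    x,y,a,r=p; c,S=np.cos(a),np.sin(a); q=np.sqrt(140**2-r*r)
    L=np.array([(-70,55),(-70,-55),(-70+q,55+r),(-70+q,-55+r)])
    return L@np.array([[c,S],[-S,c]])+[x,y]
A=px2w(g,uv,32)[:,:2]
f=ls(lambda p:(pins(p)[[2,1,3]]-A).ravel(),[620,50,-.27,0]); print('now',f.x.round(3),f.fun.round(1)); print(pins(f.x).round(1))
B=np.array([(568.6,120.2),(539.2,15.7),(699.4,82.1),(670.6,-20.9)])
f=ls(lambda p:(pins(p)-B).ravel(),[620,50,-.27,0]); print('first',f.x.round(3),f.fun.round(1)); P=pins(f.x);print(P.round(1))
for n in(0,3,1,2): print(n,(M[:2,:2].T@(P[n]-t[:2])).round(1))
E
cd pics; python3 -c "
import cv2,numpy as np
t=cv2.imread('t4.png');s=cv2.imread('s4.png')[90:200,200:360];w=cv2.imread('w4.png')[30:250,140:420]
cv2.imwrite('m.png',np.vstack([cv2.resize(s,(480,330),interpolation=2),cv2.resize(t,(360,270))[:, :].copy() if 0 else cv2.resize(t[0:240],(480,206))]))"
```

```text
[[701.   76.8  32. ]
 [541.3  12.2  32. ]
 [671.2 -25.7  32. ]]
d [np.float64(106.8), np.float64(135.3), np.float64(172.3)]
nose tool [74.1  1.1 10. ]
now [ 6.2090e+02  4.7922e+01 -2.6200e-01 -4.8030e+00] [ 0.4  1.5 -2.2  0.7  1.8 -2.2]
[[567.5 119.2]
 [539.1  12.9]
 [701.4  78.3]
 [673.  -27.9]]
first [ 6.19528e+02  4.95500e+01 -2.73000e-01 -5.72000e-01] [-1.6  1.2 -1.9 -0.2  2.2  1.   1.3 -2. ]
[[567.  121.4]
 [537.3  15.5]
 [701.6  83.1]
 [671.9 -22.9]]
0 [-71.    0.8]
3 [107.4   0.7]
1 [-2.8 87.1]
2 [ 39.1 -85.6]
```

View pics/m.png

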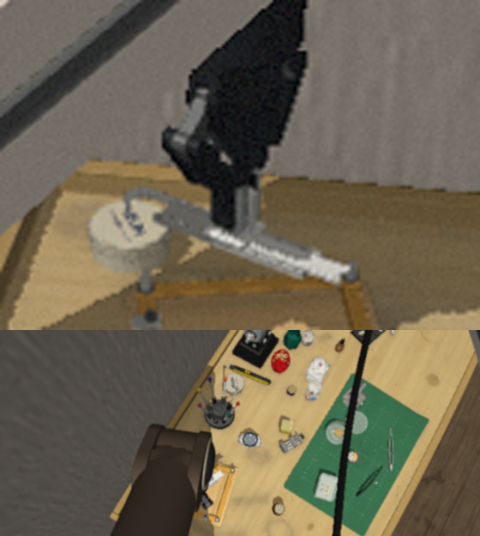

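In the side view the rule hangs level over the diagonal. The wrist distances all come out about 3% short, so my picked blob centres probably sit below the pin tops. I'll refit with the height free.

```bash
cat >> h.py <<'E'
from scipy.optimize import least_squares as ls
def pins(p):
    x,y,a,r=p[:4]; c,S=np.cos(a),np.sin(a); q=np.sqrt(140**2-r*r)
    L=np.array([(-70,55),(-70,-55),(-70+q,55+r),(-70+q,-55+r)])
    return L@np.array([[c,S],[-S,c]])+[x,y]
E
python3 - <<'E'
from h import *
im=cv2.imread("pics/wrist0.png")
g=grab("wrist"); g0=dict(g); 
s=robot.observe(); M=R.from_quat(s["orientation"]).as_matrix(); t=s["tcp_pos"]
# camera pose at start, from tool-fixed offset
C=R.from_matrix(M); rel=C.inv()*R.from_quat(g["rotation"]); off=M.T@(np.array(g["eye"])-t)
M0=R.from_quat([.70709,.70712,-.00046,-.00041]); g0["rotation"]=(M0*rel).as_quat(); g0["eye"]=M0.apply(off)+[624.63,0,230.64]
print(np.round(g0["eye"]))
u0=np.array([(229,66),(208,167),(354,105),(323,198)]); u1=np.array([(397,217.5),(166,162),(286.5,59.5)])
def res(p):
    P=np.c_[pins(p),np.full(4,p[4])]
    return np.r_[(w2px(g0,P)-u0-p[5:7]).ravel(),(w2px(g,P)-u1-p[5:7])[[0,1,2]].ravel()] if 0 else np.r_[(w2px(g0,P)-u0-p[5:7]).ravel(),(w2px(g,P[[1,2,3]])-u1-p[5:7]).ravel()]
f=ls(res,[620,50,-.27,0,28,0,0]); print(f.x.round(3)); print(f.fun.round(1))
P=pins(f.x); print(P.round(1)); print((( P-t[:2])@M[:2,:2]).round(1))
E
```

```text
[625.  81. 374.]
[ 6.19821e+02  4.73260e+01 -2.80000e-01 -3.84000e-01  2.53650e+01
 -8.63000e-01  1.58100e+00]
[-0.2  0.2 -0.4 -0.9  0.7  0.3 -0.1  0.5  0.2 -0.3  0.4  0.1 -0.6  0.1]
[[567.7 119.5]
 [537.4  13.8]
 [702.2  80.5]
 [671.8 -25.2]]
[[-69.1   1.4]
 [ -1.4  88. ]
 [ 41.4 -84.6]
 [109.2   2.1]]
```

Good fit (sub-pixel, rack about −0.4 mm). The nl pin is at tool x −69 and the hook seat at about −77, so it lands mid-play. Lowering.

```bash
python3 -m crank '[[0,0.12,3,0,0,0],[0,0,1.7,0,0,0],[0,0,0.5,0,0,0],[0,0,0.5,0,0,0],[0,0,0.3,0,0,0],[0,0,0,0,0,0]]'
python3 -m crank '[[0,0,0.3,0,0,0],[0,0,0.3,0,0,0],[0,0,0,0,0,0],[0,0,0,0,0,0]]'
python3 - <<'E'
from h import *
g=grab("wrist","pics/w5.png");grab("side","pics/s5.png")
E
cd pics; python3 -c "
import cv2,numpy as np
s=cv2.imread('s5.png')[90:200,200:360];w=cv2.imread('w5.png')[40:340,130:430]
cv2.imwrite('m5.png',np.hstack([cv2.resize(s,(480,330),interpolation=2),cv2.resize(w,(320,330))]))"
```

```text
t: 6.75
tcp_pos: [608.6, 63.8, 42.5]
orientation: [0.891, -0.455, 0.0, -0.0]
wrist_force: [1.2, 0.4, -1.9]
gripper_width: 8.8
gripper_force: 58.9
t: 7.25
tcp_pos: [608.4, 63.8, 36.3]
orientation: [0.891, -0.455, 0.0, 0.0]
wrist_force: [-0.9, 0.1, -1.1]
gripper_width: 9.1
gripper_force: 58.9
```

```bash
python3 -m crank '[[0,0,0.2,0,0,0],[0,0,0,0,0,0],[0,0,0,0,0,0]]'
for i in 1 2 3; do python3 -m crank '[[0.2,0,0,0,0,0],[0.2,0,0,0,0,0],[0,0,0,0,0,0]]' | egrep 'tcp|wrist_f'; done; python3 -m crank '[[0.3,0,0,0,0,0],[0,0,0,0,0,0]]' | egrep 'tcp|wrist_f'
python3 - <<'E'
from h import *
g=grab("wrist","pics/w6.png");grab("side","pics/s6.png")
a=cv2.imread("pics/w5.png",0).astype(int);b=cv2.imread("pics/w6.png",0).astype(int)
for c in(262,266,302,305):
    print(c,a[100:190,c].tolist()[40:75],b[100:190,c].tolist()[40:75])
E
```

```text
t: 7.72
tcp_pos: [608.4, 63.8, 34.3]
orientation: [0.891, -0.455, 0.0, 0.0]
wrist_force: [-0.3, 0.6, -1.0]
gripper_width: 9.2
gripper_force: 58.9
tcp_pos: [610.9, 60.3, 34.3]
wrist_force: [-1.4, 0.1, -1.6]
tcp_pos: [613.0, 57.4, 34.2]
wrist_force: [-1.2, 0.7, -1.1]
tcp_pos: [615.7, 53.8, 34.4]
wrist_force: [-1.0, -0.1, -0.7]
tcp_pos: [617.5, 51.3, 34.3]
wrist_force: [-0.6, 0.3, -2.0]
262 [151, 151, 151, 151, 151, 151, 151, 151, 152, 153, 152, 153, 154, 155, 154, 156, 155, 155, 150, 123, 123, 180, 225, 232, 231, 231, 230, 231, 231, 231, 231, 226, 205, 188, 167] [153, 154, 155, 154, 155, 156, 154, 154, 153, 152, 152, 153, 152, 154, 151, 153, 152, 151, 151, 152, 153, 151, 150, 150, 150, 149, 149, 148, 146, 148, 149, 149, 149, 150, 149]
266 [152, 151, 151, 150, 149, 149, 150, 150, 149, 150, 150, 150, 150, 152, 152, 152, 154, 153, 149, 130, 127, 169, 212, 226, 227, 227, 224, 204, 185, 160, 142, 138, 138, 140, 138] [153, 153, 153, 153, 152, 153, 153, 154, 154, 153, 154, 153, 153, 151, 152, 153, 151, 152, 152, 151, 152, 152, 152, 150, 151, 151, 152, 152, 150, 150, 149, 149, 148, 148, 147]
302 [223, 222, 221, 220, 222, 225, 225, 227, 228, 229, 230, 230, 231, 231, 232, 231, 232, 233, 230, 181, 132, 181, 229, 235, 234, 233, 234, 232, 234, 228, 162, 119, 202, 234, 234] [221, 221, 221, 222, 222, 222, 222, 224, 223, 223, 222, 222, 223, 222, 222, 222, 222, 222, 222, 220, 220, 221, 221, 222, 222, 223, 223, 222, 221, 219, 217, 218, 218, 220, 223]
305 [221, 220, 219, 218, 218, 218, 219, 221, 222, 225, 226, 227, 228, 229, 231, 231, 231, 232, 229, 190, 144, 189, 234, 240, 240, 239, 239, 239, 240, 235, 171, 127, 211, 239, 240] [210, 195, 188, 208, 220, 221, 222, 222, 222, 223, 222, 223, 223, 224, 222, 223, 223, 222, 222, 222, 222, 222, 221, 220, 220, 220, 221, 220, 219, 218, 217, 216, 217, 216, 216]
```

The channel end has moved relative to the tab, so the hook is engaged and the slide is drawing. I'll write a detector for the channel end and the nose-to-pin gap.

```bash
cat >> h.py <<'E'
def chan(g):
    """channel end row (subpixel dark line), columns right of the tongue"""
    G=cv2.cvtColor(g["color"],cv2.COLOR_RGB2GRAY).astype(float); out=[]
    c=G[145:235,302:306].mean(1); d=np.array([ (c[i-3:i-1].mean()+c[i+2:i+4].mean())/2-c[i] for i in range(3,len(c)-4)])
    k=np.argsort(-d)[:4]; return [(int(i)+148,int(d[i])) for i in sorted(k)],c.astype(int).tolist()
E
python3 - <<'E'
from h import *
for n in(5,6):
    im=cv2.imread(f"pics/w{n}.png")[:,:,::-1]
    print(chan({"color":im}))
a=cv2.imread("pics/w5.png");b=cv2.imread("pics/w6.png")
s=cv2.imread("pics/s6.png")[90:200,200:360]
v=np.hstack([cv2.resize(x[30:300,220:350],(260,540),interpolation=2) for x in(a,b)]+[np.vstack([cv2.resize(s,(280,192),interpolation=2),np.zeros((348,280,3),np.uint8)])])
cv2.imwrite("pics/v6.png",v)
E
```

```text
([(160, 96), (171, 112), (190, 70), (209, 70)], [221, 222, 224, 225, 227, 228, 229, 230, 231, 232, 232, 232, 233, 229, 183, 136, 184, 231, 237, 236, 235, 235, 236, 237, 232, 167, 123, 207, 236, 236, 236, 235, 235, 236, 235, 235, 235, 235, 236, 236, 236, 236, 236, 235, 212, 162, 172, 222, 235, 236, 236, 235, 235, 236, 236, 235, 236, 236, 235, 235, 235, 236, 233, 199, 163, 199, 230, 235, 236, 236, 236, 235, 235, 235, 235, 235, 235, 235, 235, 236, 233, 208, 180, 205, 230, 234, 234, 234, 233, 233])
([(180, 68), (181, 97), (191, 72), (192, 107)], [222, 223, 223, 223, 223, 223, 223, 223, 223, 223, 223, 223, 222, 222, 222, 221, 222, 220, 221, 221, 221, 221, 221, 220, 219, 217, 216, 217, 218, 219, 221, 223, 226, 224, 198, 144, 124, 175, 226, 236, 236, 236, 236, 236, 237, 230, 157, 127, 211, 235, 236, 235, 235, 235, 235, 235, 235, 235, 235, 234, 235, 235, 235, 233, 210, 164, 177, 224, 235, 235, 235, 235, 235, 235, 235, 235, 234, 234, 235, 235, 235, 234, 217, 183, 191, 224, 233, 234, 233, 231])
```

View pics/v6.png

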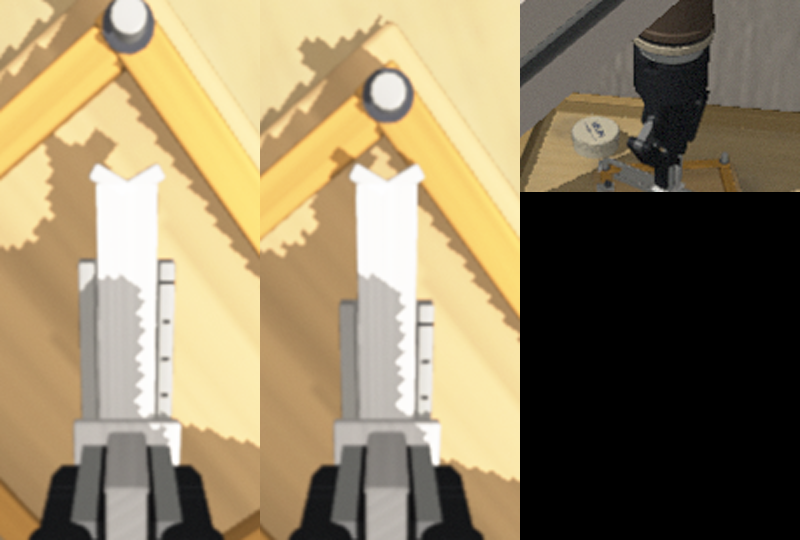

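The left and right halves show the channel end moving from row 160 to 181 (mark spacing 19 px). The fork notch (284,119) is in line with the fr pin at (284,77). All 10 views are used, so from here I go by numbers: force and channel-end row.

```bash
cat > chk.py <<'E'
from h import *
F=[]
for i in range(4):
    g=grab("wrist"); s=robot.observe(); F.append(s["wrist_force"])
M=R.from_quat(s["orientation"]).as_matrix()
G=cv2.cvtColor(g["color"],cv2.COLOR_RGB2GRAY).astype(float); c=G[145:250,302:306].mean(1)
k=next(i for i in range(3,99) if (c[i-3]+c[i+3])/2-c[i]>55 and c[i]<=c[i+1] and c[i]<=c[i-1])
w=np.maximum((c[k-3]+c[k+3])/2-c[k-2:k+3],0)
k2=next(i for i in range(k+6,k+16) if c[i]<=c[i+1] and c[i]<=c[i-1] and c[i-3]-c[i]>40)
w2=np.maximum((c[k2-3]+c[k2+3])/2-c[k2-2:k2+3],0)
print("t %.2f F(tool) %s tcp %s end %.2f mark %.2f"%(s["t"],(np.mean(F,0)@M).round(2),s["tcp_pos"].round(1),145+(w*np.arange(k-2,k+3)).sum()/w.sum(),145+(w2*np.arange(k2-2,k2+3)).sum()/w2.sum()))
E
python3 chk.py
python3 -m crank '[[0.2,0,0,0,0,0],[0.2,0,0,0,0,0],[0.2,0,0,0,0,0],[0,0,0,0,0,0]]' >/dev/null; python3 chk.py
python3 -m crank '[[0.2,0,0,0,0,0],[0,0,0,0,0,0]]' >/dev/null; python3 chk.py
```

```text
t 9.40 F(tool) [-0.57  0.49  1.65] tcp [617.4  51.4  34.4] end 180.68 mark 191.72
t 10.10 F(tool) [-0.93  0.27  1.59] tcp [620.9  46.6  34.3] end 191.71 mark 202.72
t 10.55 F(tool) [-1.21  0.01  1.41] tcp [622.   45.2  34.3] end 195.03 mark 205.77
```

```bash
for i in 1 2 3; do python3 -m crank '[[0.1,0,0,0,0,0],[0,0,0,0,0,0]]' >/dev/null; python3 chk.py; done
```

```text
t 11.00 F(tool) [-2.05  0.6   1.69] tcp [622.5  44.4  34.3] end 196.71 mark 207.71
t 11.45 F(tool) [-1.36  0.37  1.39] tcp [623.2  43.5  34.3] end 198.83 mark 209.71
t 11.90 F(tool) [-1.72 -0.12  1.46] tcp [623.7  42.7  34.3] end 200.62 mark 211.57
```

```bash
for i in 1 2; do python3 -m crank '[[0.1,0,0,0,0,0],[0,0,0,0,0,0]]' >/dev/null; python3 chk.py; done;  for i in 1 2; do python3 -m crank '[[0.05,0,0,0,0,0],[0,0,0,0,0,0]]' >/dev/null; python3 chk.py; done
```

```text
t 12.35 F(tool) [-1.8   0.57  1.3 ] tcp [624.3  41.9  34.3] end 202.32 mark 213.22
t 12.80 F(tool) [-1.6   0.53  1.4 ] tcp [624.9  41.1  34.3] end 204.29 mark 215.06
t 13.25 F(tool) [-2.1  -0.06  1.35] tcp [625.1  40.8  34.3] end 205.00 mark 215.74
t 13.70 F(tool) [-1.71  0.3   1.51] tcp [625.5  40.3  34.3] end 206.00 mark 216.74
```

```bash
for i in 1 2 3; do python3 -m crank '[[0.05,0,0,0,0,0],[0,0,0,0,0,0]]' >/dev/null; python3 chk.py; done
```

```text
t 14.15 F(tool) [-1.75  0.01  1.23] tcp [625.8  39.9  34.3] end 206.93 mark 217.75
t 14.60 F(tool) [-2.12  0.86  1.41] tcp [626.   39.6  34.3] end 207.73 mark 218.62
t 15.05 F(tool) [-4.37  0.73  0.99] tcp [626.1  39.4  34.2] end 207.99 mark 218.74
```

```bash
python3 -m crank '[[0.05,0,0,0,0,0],[0,0,0,0,0,0]]' >/dev/null; python3 chk.py
```

```text
t 15.50 F(tool) [-5.75  0.68  0.44] tcp [626.2  39.2  34.1] end 208.21 mark 219.07
```

Contact: the force rose from 2 to about 5.7 N and the channel end stopped at row 208, so the nose bears with about 3–4 N. Hold for a moment, then push back to shut the slide about 10 mm, centre the play and lift.

```bash
python3 -m crank '[[-0.02,0,0,0,0,0],[0,0,0,0,0,0],[0,0,0,0,0,0],[0,0,0,0,0,0],[0,0,0,0,0,0]]' >/dev/null; python3 chk.py
python3 -m crank '[[-0.2,0,0,0,0,0],[-0.3,0,0,0,0,0],[-0.3,0,0,0,0,0],[-0.3,0,0,0,0,0],[-0.3,0,0,0,0,0],[-0.2,0,0,0,0,0],[-0.2,0,0,0,0,0],[-0.2,0,0,0,0,0],[-0.2,0,0,0,0,0],[-0.2,0,0,0,0,0],[-0.2,0,0,0,0,0],[0,0,0,0,0,0]]' >/dev/null; python3 chk.py
```

```text
t 16.32 F(tool) [-5.28 -0.04  1.14] tcp [626.2  39.2  34.2] end 208.21 mark 219.07
t 18.02 F(tool) [ 0.62 -0.1   1.22] tcp [611.1  60.2  34.2] end 190.83 mark 201.71
```

```bash
python3 -m crank '[[0.4,0,0,0,0,0],[0.4,0,0,0,0,0],[0,0,-1,0,0,0],[0,0,-2,0,0,0],[0,0,-2,0,0,0],[0,0,0,0,0,-0.166],[0,0,0,0,0,-0.166],[0,0,0,0,0,-0.166],[0,0,0,0,0,-0.166],[0,0,0,0,0,-0.166],[0,0,0,0,0,-0.166],[0,0,0,0,0,-0.166],[0,0,0,0,0,-0.166],[-0.59,0.75,0,0,0,0],[0,0,0,0,0,0],[0,0,0,0,0,0]]'; python3 chk.py
python3 - <<'E'
from h import *
g=grab("wrist","pics/w7.png"); s=robot.observe(); M=R.from_quat(s["orientation"]).as_matrix()
P=np.array([(567.7,119.5),(537.4,13.8),(702.2,80.5),(671.8,-25.2)])
print(((P-s["tcp_pos"][:2])@M[:2,:2]).round(1)); U=w2px(g,np.c_[P,np.full(4,32)]).round(1)+[.9,-1.6]; print(U)
G=cv2.cvtColor(g["color"],cv2.COLOR_RGB2GRAY)
c=cv2.HoughCircles(cv2.resize(G,None,fx=3,fy=3,interpolation=2),cv2.HOUGH_GRADIENT,1,40,param1=120,param2=18,minRadius=12,maxRadius=27)
c=c[0][:,:3]/3
for u in U: print([x.round(1).tolist() for x in c if np.hypot(*(x[:2]-u))<15])
E
```

```text
t: 20.02
tcp_pos: [613.4, 44.2, 84.7]
orientation: [0.982, 0.19, 0.0, 0.0]
wrist_force: [-0.1, 0.2, -1.5]
gripper_width: 8.8
gripper_force: 58.9
[[-14.2 -86.5]
 [-81.9   0.1]
 [ 95.9   0. ]
 [ 28.1  86.7]]
[[161.2 245.8]
 [283.8 325. ]
 [283.5  77.2]
 [414.2 187.7]]
[[164.8000030517578, 242.1999969482422, 8.399999618530273]]
[]
[[282.20001220703125, 80.5, 6.599999904632568]]
[[406.5, 186.5, 8.0]]Traceback (most recent call last):
  File "chk.py", line 9, in <module>
    k2=next(i for i in range(k+6,k+16) if c[i]<=c[i+1] and c[i]<=c[i-1] and c[i-3]-c[i]>40)
StopIteration
```

```bash
python3 -m crank '[[0,0,2.5,0,0,0],[0,0,1,0,0,0],[0,0,0.5,0,0,0],[0,0,0.3,0,0,0],[0,0,0,0,0,0]]' | egrep 'tcp|wrist_f'
python3 -m crank '[[0,0,0.4,0,0,0],[0,0,0.34,0,0,0],[0,0,0,0,0,0]]'| egrep 'tcp|wrist_f'
python3 - <<'E'
from h import *
g=grab("wrist","pics/w8.png")
G=cv2.cvtColor(g["color"],cv2.COLOR_RGB2GRAY).astype(int)
for c in (262,265,302,303,305): print(c,G[170:225,c].tolist())
E
```

```text
tcp_pos: [613.5, 44.3, 41.6]
wrist_force: [-0.4, 0.6, -1.3]
tcp_pos: [613.0, 44.3, 33.6]
wrist_force: [0.6, -1.5, -1.3]
262 [157, 158, 157, 158, 158, 157, 158, 158, 159, 158, 159, 159, 160, 160, 159, 159, 160, 159, 156, 141, 121, 111, 123, 142, 149, 150, 151, 149, 151, 149, 149, 149, 149, 149, 149, 150, 152, 149, 149, 151, 149, 150, 149, 150, 152, 150, 149, 150, 149, 149, 149, 150, 149, 150, 149]
265 [157, 158, 158, 157, 159, 158, 160, 159, 160, 159, 159, 160, 159, 158, 159, 157, 157, 158, 155, 141, 122, 114, 122, 141, 149, 149, 149, 149, 149, 148, 150, 149, 149, 150, 147, 149, 148, 150, 148, 150, 149, 148, 149, 150, 150, 149, 149, 149, 149, 149, 150, 150, 151, 148, 148]
302 [162, 163, 164, 163, 163, 162, 162, 162, 162, 161, 160, 160, 159, 159, 157, 156, 155, 153, 148, 135, 117, 111, 125, 141, 148, 149, 149, 150, 150, 149, 141, 94, 75, 124, 147, 150, 149, 148, 149, 150, 148, 148, 151, 149, 149, 150, 149, 149, 142, 103, 73, 121, 146, 149, 148]
303 [162, 163, 163, 163, 163, 162, 161, 162, 162, 161, 160, 158, 157, 156, 154, 152, 152, 150, 147, 134, 118, 111, 124, 141, 148, 150, 149, 150, 150, 149, 140, 93, 73, 123, 146, 149, 149, 149, 149, 149, 150, 150, 150, 149, 149, 150, 150, 152, 145, 112, 89, 126, 146, 149, 151]
305 [164, 164, 163, 162, 162, 161, 161, 161, 159, 158, 157, 155, 154, 152, 151, 149, 148, 147, 147, 139, 126, 118, 124, 137, 144, 144, 143, 143, 144, 144, 134, 94, 81, 123, 144, 148, 146, 147, 146, 145, 144, 145, 145, 144, 146, 145, 145, 145, 145, 143, 142, 141, 141, 141, 140]
```

```bash
sed -i 's/>55/>25/;s/>40)/>25)/' chk.py
python3 chk.py; python3 -m crank '[[0.2,0,-0.05,0,0,0],[0.2,0,0,0,0,0],[0.2,0,0,0,0,0],[0.2,0,0,0,0,0],[0.1,0,0,0,0,0],[0,0,0,0,0,0]]' >/dev/null; python3 chk.py
for i in 1 2; do python3 -m crank '[[0.2,0,0,0,0,0],[0,0,0,0,0,0]]' >/dev/null; python3 chk.py;done
```

```text
t 21.52 F(tool) [-0.09  0.28  1.67] tcp [613.4  44.3  34. ] end 190.86 mark 201.73
t 22.48 F(tool) [ 0.34 -0.24  1.83] tcp [621.6  47.6  34.4] end 191.07 mark 201.75
t 22.93 F(tool) [-1.68 -0.44  0.82] tcp [623.2  48.4  34.3] end 193.32 mark 204.07
t 23.38 F(tool) [-1.12 -1.06  1.87] tcp [625.5  49.3  34.4] end 198.26 mark 208.84
```

```bash
python3 -m crank '[[0.1,0,0,0,0,0],[0.1,0,0,0,0,0],[0,0,0,0,0,0]]' >/dev/null; python3 chk.py
for i in 1 2 3; do python3 -m crank '[[0.05,0,0,0,0,0],[0,0,0,0,0,0]]' >/dev/null; python3 chk.py;done
```

```text
t 23.95 F(tool) [-1.62 -1.08  1.66] tcp [627.2  49.9  34.4] end 201.42 mark 212.24
t 24.40 F(tool) [-1.92 -0.75  1.13] tcp [627.6  50.1  34.4] end 202.23 mark 212.84
t 24.85 F(tool) [-2.03 -1.21  1.64] tcp [628.1  50.3  34.4] end 203.22 mark 213.83
t 25.30 F(tool) [-3.32 -0.98  0.9 ] tcp [628.3  50.4  34.3] end 203.51 mark 214.36
```

```bash
python3 -m crank '[[0.05,0,0,0,0,0],[0,0,0,0,0,0]]' >/dev/null; python3 chk.py;python3 -m crank '[[0.03,0,0,0,0,0],[0,0,0,0,0,0]]' >/dev/null; python3 chk.py; python3 -m crank '[[0,0,0,0,0,0],[0,0,0,0,0,0],[0,0,0,0,0,0]]' >/dev/null; python3 chk.py
```

```text
t 25.75 F(tool) [-5.04 -1.22  0.92] tcp [628.5  50.6  34.2] end 204.00 mark 214.72
t 26.20 F(tool) [-5.53 -0.81 -0.  ] tcp [628.5  50.5  34.2] end 204.09 mark 214.75
t 26.77 F(tool) [-5.11 -0.97  0.04] tcp [628.5  50.5  34.2] end 204.07 mark 214.76
```

Second contact is at row 204.1 against 208.2, so the first diagonal is about 2.25 mm longer. The rack is about −1.85 mm (far end too far right). The contact points give far pins 110.0 mm apart, which is consistent. Now shut the slide some, lift, and carry the rule back toward its old place. I'll also check where the brush is.

```bash
python3 -m crank '[[-0.3,0,0,0,0,0],[-0.4,0,0,0,0,0],[-0.4,0,0,0,0,0],[-0.3,0,0,0,0,0],[-0.2,0,0,0,0,0],[-0.25,0,0,0,0,0],[-0.25,0,0,0,0,0],[-0.25,0,0,0,0,0],[-0.25,0,0,0,0,0],[-0.25,0,0,0,0,0],[-0.25,0,0,0,0,0],[-0.25,0,0,0,0,0],[-0.25,0,0,0,0,0],[0.4,0,0,0,0,0],[0.4,0,0,0,0,0],[0,0,-1,0,0,0],[0,0,-2,0,0,0],[0,0,-2,0,0,0],[0,0,0,0,0,0]]' | egrep 'tcp|wrist_f'
python3 -m crank '[[0,0,0,0,0,-0.16],[0,0,0,0,0,-0.16],[0,0,0,0,0,-0.16],[0,0,0,0,0,-0.16],[-3.88,-2.33,0,0,0,0],[-3.88,-2.33,0,0,0,0],[-3.88,-2.33,0,0,0,0],[-3.88,-2.33,0,0,0,0],[0,0,0,0,0,0],[0,0,0,0,0,0]]'
python3 - <<'E'
from h import *
g=grab("side"); print(px2w(g,[(222,333),(262,362)],10).round(0))
g=grab("wrist","pics/w9.png"); G=cv2.cvtColor(g["color"],cv2.COLOR_RGB2GRAY).astype(int)
print(G[140:200,304].tolist())
E
```

```text
tcp_pos: [604.6, 40.4, 86.3]
wrist_force: [0.6, 0.6, -2.0]
t: 30.4
tcp_pos: [443.7, -43.7, 84.4]
orientation: [0.872, 0.49, 0.0, 0.0]
wrist_force: [0.8, 0.4, -1.0]
gripper_width: 9.2
gripper_force: 59.0
[[ 416. -192.   10.]
 [ 455. -260.   10.]]
[154, 153, 153, 152, 152, 151, 151, 153, 154, 155, 156, 156, 157, 156, 157, 157, 157, 157, 156, 156, 155, 156, 156, 156, 157, 155, 142, 131, 140, 158, 168, 169, 169, 168, 167, 169, 165, 134, 89, 115, 155, 168, 170, 168, 170, 169, 168, 169, 169, 169, 169, 169, 168, 169, 168, 169, 160, 126, 123, 154]
```

The brush lies at about (416–455, −192…−260), well clear. Setting the rule down.

```bash
python3 -m crank '[[0,0,4,0,0,0],[0,0,2,0,0,0],[0,0,0.7,0,0,0],[0,0,0.2,0,0,0],[0,0,0.15,0,0,0],[0,0,0,0,0,0]]' | egrep 'tcp|wrist_f'
python3 -m crank '[[0,0,0,0,0,0],[0,0,0,0,0,0],[0,0,0,0,0,0]]' 4.0 | egrep 'tcp|wrist_f|width'
python3 -m crank '[[0,0,-2,0,0,0],[0,0,-4,0,0,0],[0,0,-4,0,0,0],[0,0,0,0,0,0]]' 0
python3 - <<'E'
from h import *
g=grab("wrist","pics/w10.png")
G=cv2.cvtColor(g["color"],cv2.COLOR_RGB2GRAY)
E
```

```text
tcp_pos: [443.6, -43.8, 14.4]
wrist_force: [-0.9, -0.3, -1.3]
tcp_pos: [443.3, -43.8, 14.1]
wrist_force: [-0.8, -0.3, 0.3]
gripper_width: 40.1
t: 32.12
tcp_pos: [445.0, -43.9, 116.5]
orientation: [0.872, 0.49, 0.003, 0.001]
wrist_force: [0.6, 0.1, -0.9]
gripper_width: -0.1
gripper_force: 0.0
```

The rule is released (shut fingers empty, force zero). Next, take the shut fingers to the right end of the far rail, tool x along the push direction (frame +y).

```bash
cat > f.py <<'E'
from h import *
F=[];T=[]
for i in range(3):
    g=grab("wrist"); s=robot.observe(); F.append(s["wrist_force"]); T.append(s["tcp_pos"])
M=R.from_quat(s["orientation"]).as_matrix()
print("t %.2f F %s z %.1f tool-x pos %.2f"%(s["t"],(np.mean(F,0)@M).round(2),s["tcp_pos"][2],np.mean(T,0)[:2]@[.270,.963]))
E
python3 -m crank '[[0,0,0,0,0,-0.139],[0,0,0,0,0,-0.139],[1.04,4.29,0,0,0,0],[1.04,4.29,0,0,0,0],[1.04,4.29,0,0,0,0],[1.04,4.29,0,0,0,0],[1.04,4.29,0,0,0,0],[0,0,0,0,0,0],[0,0,3,0,0,0],[0,0,3,0,0,0],[0,0,0,0,0,0],[0,0,0,0,0,0]]'
python3 - <<'E'
from h import *
s=robot.observe(); M=R.from_quat(s["orientation"]).as_matrix(); t=s["tcp_pos"]
print(M[:2,0], M[:2,:2].T@(np.array([671.5,-31.4])-t[:2]))
E
```

```text
t: 33.67
tcp_pos: [663.5, -50.7, 54.3]
orientation: [0.795, 0.606, -0.0, -0.0]
wrist_force: [-0.5, 1.0, -0.0]
gripper_width: -0.1
gripper_force: 0.0
[0.26549608 0.96411194] [20.71612161  2.60161349]
```

```bash
python3 -m crank '[[0,0.26,2.5,0,0,0],[0,0,1.5,0,0,0],[0,0,0.5,0,0,0],[0,0,0,0,0,0],[0,0,0,0,0,0]]'|egrep 'tcp|wrist_f'
python3 f.py; python3 -m crank '[[0.2,0,0,0,0,0],[0.2,0,0,0,0,0],[0.2,0,0,0,0,0],[0,0,0,0,0,0]]'|egrep 'wrist_f';python3 f.py
for i in 1 2; do python3 -m crank '[[0.1,0,0,0,0,0],[0,0,0,0,0,0]]'|egrep 'wrist_f'; done; python3 f.py
```

```text
tcp_pos: [666.7, -51.3, 9.7]
wrist_force: [0.3, -0.4, -0.2]
t 34.45 F [ 0.19 -0.   -0.2 ] z 9.6 tool-x pos 130.54
wrist_force: [0.5, 0.2, 0.5]
t 35.10 F [ 0.07  0.27 -0.42] z 8.9 tool-x pos 136.48
wrist_force: [1.0, 0.4, 0.2]
wrist_force: [-0.4, 0.7, 0.1]
t 35.75 F [ 0.03  0.14 -0.32] z 8.9 tool-x pos 138.48
```

```bash
for i in 1 2 3 4; do python3 -m crank '[[0.05,0,0,0,0,0],[0,0,0,0,0,0]]'>/dev/null; python3 f.py; done
```

```text
t 36.15 F [0.37 0.12 0.36] z 8.9 tool-x pos 138.94
t 36.55 F [ 0.13 -0.06  0.19] z 8.9 tool-x pos 139.44
t 36.95 F [-0.04 -0.12  0.57] z 8.9 tool-x pos 139.98
t 37.35 F [0.1  0.27 0.12] z 8.9 tool-x pos 140.43
```

```bash
for i in 1 2 3 4; do python3 -m crank '[[0.05,0,0,0,0,0],[0,0,0,0,0,0]]'|grep wrist_f; done; python3 f.py
```

```text
wrist_force: [-0.3, -1.1, 0.1]
wrist_force: [-1.7, -3.2, 0.4]
wrist_force: [-1.7, -5.3, 1.2]
wrist_force: [-1.6, -6.0, 1.7]
t 38.50 F [-6.21 -0.61 -1.82] z 8.9 tool-x pos 140.66
```

```bash
for i in 1 2 3; do python3 -m crank '[[0.05,0,0,0,0,0],[0,0,0,0,0,0]]'>/dev/null; python3 f.py; done
```

```text
t 38.90 F [-6.74 -0.71 -2.13] z 8.9 tool-x pos 140.82
t 39.30 F [-6.96 -0.85 -1.81] z 8.9 tool-x pos 141.26
t 39.70 F [-6.94 -0.24 -1.53] z 8.9 tool-x pos 141.76
```

```bash
for i in 1 2; do python3 -m crank '[[0.04,0,0,0,0,0],[0,0,0,0,0,0]]'>/dev/null; python3 f.py; done
```

```text
t 40.10 F [-6.94 -0.84 -1.93] z 8.9 tool-x pos 142.14
t 40.50 F [-6.94 -0.55 -1.96] z 8.9 tool-x pos 142.53
```

Pushed 1.84 mm at 7 N. Back off, lift, check the resting rule and frame numerically, and hand in.

```bash
python3 -m crank '[[-0.4,0,0,0,0,0],[-0.8,0,0,0,0,0],[-0.8,0,0,0,0,0],[0,0,-3,0,0,0],[0,0,-5,0,0,0],[0,0,-5,0,0,0],[0,0,-5,0,0,0],[0,0,0,0,0,0],[0,0,0,0,0,0]]'
python3 - <<'E'
from h import *
g=grab("wrist","pics/w11.png"); s=robot.observe()
P=np.array([(567.7,119.5),(537.4,13.8),(703.2,82.1),(673.6,-23.8)])
U=w2px(g,np.c_[P,np.full(4,32)])+[.9,-1.6]
G=cv2.cvtColor(g["color"],cv2.COLOR_RGB2GRAY)
c=cv2.HoughCircles(cv2.resize(G,None,fx=3,fy=3,interpolation=2),cv2.HOUGH_GRADIENT,1,30,param1=120,param2=15,minRadius=9,maxRadius=24)[0]/3
for u in U: print(u.round(1),[x.round(1).tolist() for x in c if np.hypot(*(x[:2]-u))<9])
E
```

```text
t: 41.62
tcp_pos: [664.3, -57.0, 188.7]
orientation: [0.795, 0.606, 0.0, -0.0]
wrist_force: [-0.5, -0.2, -1.1]
gripper_width: -0.1
gripper_force: 0.0
[124.2  28.7] [[121.5, 30.5, 4.900000095367432]]
[140.6 154.4] [[144.1999969482422, 154.8000030517578, 6.199999809265137]]
[284.8  27.8] [[281.79998779296875, 29.799999237060547, 4.599999904632568]]
[284.4 154.2] [[282.20001220703125, 155.1999969482422, 6.199999809265137]]
```

```bash
python3 -c "
from bench import robot; print(robot.job_done())"
```

```text
the job is handed in; nothing more can be done
None
```

The job is handed in: the near-left to far-right diagonal measured about 2.3 mm longer, so after laying the rule flat clear of the board I pushed the far rail about 1.85 mm left to square the frame; I did not re-measure the diagonals, only checked the pins roughly by camera.

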